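# Change over the test-tile dryer

### The job

The test tiles in the bench dryer are done. Take the blue-handled hook, catch it in the tray's finger hole and draw the tray fully out (pull it with the hook only; keep the gripper off the tray), then lay the hook flat on the cork mat again. Also roll the dryer's timer, the thumbwheel with the orange rim and white numerals drum, to 6 hours for the next batch, and leave the temperature wheel and the pots, jars and bottles as they are.

Things in the scene. Friction and masses are not known exactly. Their poses are not given: they have to be found in the camera images.
- dryer: White bench dryer for test tiles, 280 deep (x), 260 wide (y), 130 high, fixed. Origin: centre of its underside; x from front to back, z up. Its front face, with the tray, is at x = -140 and looks to -x. The flat top (z = 130) carries two thumbwheels on a black console near the front edge.
- timer (a joint): Timer wheel, the left one seen from the front: orange ribbed rim beside a white drum with numerals 0 to 9; the uppermost one, between the red marks, is set. Rad: numeral n is up at n x 0.6283 (6 at 3.770); stops beyond 0 and 9. Grows as the wheel's top rolls towards the dryer's front (its -x). A spring detent centres it on the nearest numeral when let go; about 1.5 N along the rim turns it.
- timer_crown (a point): Topmost point of the orange rim, mid-way across it; does not turn; axes as the dryer's. The wheel's axis lies along y, 26 below. Rim radius 26 (one numeral = 16.3 along the rim), 18 wide (y), twenty ribs about 2 high; it stands 14 out of the dryer's top. The drum (radius 23, 18 wide) adjoins it on the -y side. A fingertip dragged level across the top may slip some mm.
- temperature (a joint): Temperature thumbwheel, the same mechanism 100 to the right of the timer: blue rim, yellow drum. Value as for the timer. To be left as set.
- temperature_mark (a point): Point on the temperature wheel's blue rim that is uppermost when it reads 0; turns with the wheel, radius 26.
- tray: Perforated aluminium tray with two loose test tiles in it, on runners in the dryer. When shut its origin and axes are the dryer's; it slides along the dryer's -x, up to 85 out, where it meets a stop; it needs about 3 N and stays where it is left. Its front plate is 240 wide, 3 thick, from 29 to 83 above the bench.
- finger_hole (a point): Centre of the finger hole in the tray's front plate, on its outer face; moves with the tray; axes as the dryer's. The hole is a rectangle 46 wide (y), 26 high, edged in black, through the 3 thick plate, 56 above the bench. Behind the plate it is free 13 up and down and 90 to either side of the hole's centre.
- hook_mid (a point): Hook, 90 g: blue handle 90 long (x), 18 wide (y), 20 high; from its end a steel rod of 6 diameter goes on along +x and is bent square to +y: the toe. This point: the handle's centre; x towards the toe, z up. The rod's centre line runs to x = 115, the toe's from there to y = 18 (its end reaches 21), all at this height. Centre of mass at x = 24. It lies flat on the mat.
- mat: Cork mat, 300 (x) x 130 (y) x 3 thick, fixed to the bench. Origin: centre of its underside. It is left or right in front of the dryer; a plywood board of 300 x 150 x 16 with pots lies on the other side.
- vase_mid (a point): White vase, 150 tall, 68 across, on the plywood board. This point: its centre. To be left alone.
- bowl_mid (a point): Shallow cream bowl, 45 tall, 110 across, on the plywood board. This point: its centre. To be left alone.
- sample_jar_mid (a point): Small green glass jar, 42 tall, 36 across, on a corner of the cork mat. This point: its centre. To be left alone.
- amber_bottle_mid (a point): Amber glass bottle, 130 tall, 60 across, standing on the bench to the left of the dryer. This point: its centre. To be left alone.
- glaze_cup_mid (a point): Beige cup, 110 tall, 84 across, on the bench to the right of the dryer. This point: its centre. To be left alone.
- stain_jar_mid (a point): Small terracotta-coloured jar, 50 tall, 36 across, on the dryer's top just left of the timer wheel. This point: its centre. To be left alone.
- brown_bottle_mid (a point): Small amber bottle, 85 tall, 48 across, on the dryer's top behind the wheels. This point: its centre. To be left alone.

How it is judged:
By the outcome, as a careful person would: the job done as asked, in the order asked, and still so for the second after the job is handed in, with the robot touching nothing.
It also fails if it takes over 72 s, if anything falls off the work surface, if the arm or the gripper's body presses on something with over 40 N, if the wrist force passes 120 N, or if a joint passes its speed limit or range.

### The arm

A 6-joint arm with a two-finger parallel gripper is mounted at the origin on the work surface. World frame = base frame: x ahead of the robot, y to its left, z up, the work surface at z = 0. Lengths are in m, angles in rad, forces in N, time in s.
With the tool pointing down it reaches from about 0.35 to 0.975 m from the base axis. Payload 4.9 kg.
Tool frame: the origin (TCP) lies at the very end of the fingers, on their centre line; the grasp point (between the pads) lies 19 mm behind it; z points along the fingers, y is the line along which they close (so a half turn about z gives the same grasp; the last joint's range is limited). The gripper opens to 85 mm and grips with 20 to 120 N. Pads are 22 mm wide; open, the fingers measure 114 mm over their backs; the gripper's body (76 mm by 85 mm) begins 54 mm behind the grasp point. The pads swing forward as they close: fully open they stand 13 mm farther back than shut.
Start: joints at [1.048, 0.053, 1.613, -0, 1.476, -0.119], TCP at [0.246, 0.575, 0.231] pointing down, gripper open.
Joint ranges: [-3.01, 3.01], [-1.01, 2.22], [0.06, 2.58], [-1.02, 4.17], [0.09, 2.62], [-3.14, 3.14]. Speed limits (rad/s): [2.57, 2.57, 3.14, 3.14, 3.14, 3.14].

### API

Orientations are given as a unit quaternion [w, x, y, z].
In Python, from plant import state, optics, ticket, nets gives the robot as it stands. The module is installed in compiled form; this text tells all that it offers.
- The arm moves only by the shell command python3 -m inch 'ROWS' [OPENING]. ROWS is JSON, a list of rows, each an object of numbers: "dx", "dy", "dz": the shift along the tool's x, y, z as a fraction of full scale; "rx", "ry", "rz": the turn, a rotation vector about the tool's x, y, z as a fraction of full scale. In form: [{"dx": .., "dy": .., "dz": .., "rx": .., "ry": .., "rz": ..}, ...]. A call has 1 to 5 rows; each row is the pose to reach, as a shift and turn from the pose commanded when the call began, along the tool's axes at that moment; what a row does not reach only later rows make up. Full scale, the value 1, is 0.8 m for a shift and 1.5 rad for a turn. A row lasts 1/10 s, in which the tool goes at most 50 mm and 8.59 degrees, less where a joint would pass 70% of its speed; a pose out of reach is approached as far as the arm can. A call with a number of a shift or a turn outside -1 to 1 is refused whole. A call with a gripper value outside its range is refused whole. OPENING is the opening, from -1 (shut) to 1 (fully open), set as the call begins (- or left out, the last holds). The fingers move at their own pace and stop on an object; the grip force is fixed at half the most. Time passes only in rows, so rows that repeat a pose let the fingers close. It gives the time, the measured TCP pose, the force, the opening and the grip force at its end, in the units of the state.
- state(): the state, without advancing time (a new reading comes with each control period).
- optics.grab_frame(name): name is "scene" or "side" or "wrist"; returns the picture (480x640x3 uint8, red, green, blue); there is no depth.
- optics.camera_info(name): a dict with "fx", "fy", "cx", "cy" (pixels), "k1" (the pictures are not rectified: a ray, as slopes to the right and down, at radius r is drawn at 1 + k1 r^2 times it, then the intrinsics apply), "R" (3x3) and "t" (3): a world point X has camera coordinates R X + t. Camera axes: x right, y down, z forward; pixel columns grow to the right and rows downward; lengths in m; the calibration is good to about 2 mm. A picture is of the moment at which its call begins: read the wrist's pose just before it. camera_info takes no time and is no camera call; for the wrist camera it gives the pose at the moment of the call.
- ticket.job_done(): hands the job in; it is judged then, once.
Trained networks look in the newest picture that a camera, given by its name, has taken for a name from the list of things; names that differ only in an ending like _2 or _b are one class to them, and where a whole thing is asked for, a point or a joint stands for the part that bears it (a point fixed in the world has none). Each returns a list of dicts, best first, with "confidence" (0 to 1); they miss things now and then, are a little off and sometimes report something else, mostly with a low value. They report only what shows in the picture. A call takes as long as a camera call.
- nets.boxes_of(camera, name): "bbox" ([centre column, centre row, width, height] in pixels, round what is visible of it).
- nets.outline_of(camera, name): "pixels" (480x640 bool, what is visible of it) and "bbox" ([centre column, centre row, width, height] in pixels, round what is visible of it).
The state is a dict: "time": time; "joint_pos": joint angles; "joint_vel": joint speeds; "joint_efforts": joint torques, N m; "tool_pos": TCP position; "tool_rot": TCP orientation; "contact_force": force on the tool from outside, world axes, zero at the start; "ft_torque": the same for the moment, N m; "gripper_width": opening from 0.0 (shut) to 1.0 (fully open); "grasp_force": force on a finger pad.
Only numpy, scipy, OpenCV 4.12 (cv2) and the standard library are available. Lean on these libraries where they do the work, as an engineer would, in place of code of your own. Each camera call takes 0.05 s, during which the arm holds its last target. There are 200 camera calls.

## Working session

There is one attempt and no reset: what is moved stays moved. The work goes in short steps, Python scripts to look and compute and a shell command to move; the robot and the scene stay as the last step left them, time stands still between calls to the robot, and variables do not carry over. Pictures are saved under pics/ and viewed, at most 10 in all, crops included, and the job is handed in when it is done.

```bash
mkdir -p pics; cat > h.py <<'E'
import numpy as np, cv2
from plant import state, optics, ticket, nets
def ray(ci,u,v):
    xd=np.array([(u-ci["cx"])/ci["fx"],(v-ci["cy"])/ci["fy"]]);x=xd.copy()
    for _ in range(20): x=xd/(1+ci["k1"]*(x@x))
    R=np.array(ci["R"]);t=np.array(ci["t"])
    return -R.T@t, R.T@np.array([x[0],x[1],1.])
def onz(ci,u,v,z):
    o,d=ray(ci,u,v); return o+d*(z-o[2])/d[2]
def proj(ci,X):
    c=np.array(ci["R"])@np.array(X)+np.array(ci["t"]);x=c[:2]/c[2];s=1+ci["k1"]*(x@x)
    return np.array([ci["fx"]*x[0]*s+ci["cx"],ci["fy"]*x[1]*s+ci["cy"]])
def tri(c1,p1,c2,p2):
    A=[];b=[]
    for c,p in((c1,p1),(c2,p2)):
        o,d=ray(c,*p);d/=np.linalg.norm(d);P=np.eye(3)-np.outer(d,d);A.append(P);b.append(P@o)
    return np.linalg.lstsq(np.vstack(A),np.hstack(b),rcond=None)[0]
def save(n,im): cv2.imwrite("pics/"+n+".png",im[...,::-1])
E
python3 - <<'E'
from h import *
np.set_printoptions(precision=3,suppress=True)
C={}
for c in("scene","side"):
    im=optics.grab_frame(c);save(c+"0",im);C[c]=optics.camera_info(c)
    i=C[c];print(c,i["fx"],i["k1"],-np.array(i["R"]).T@np.array(i["t"]),np.array(i["R"])[2])
    for n in("dryer","timer","temperature","finger_hole","hook_mid","mat","sample_jar_mid"):
        r=nets.boxes_of(c,n); print(n,[(np.round(q["bbox"]),round(q["confidence"],2)) for q in r[:2]])
a=cv2.hconcat
E
```

```text
scene 447.6571152570156 -0.06917002754917093 [ 1.04  -0.479  0.786] [-0.51   0.516 -0.688]
dryer [(array([397., 330., 200., 192.]), 0.6)]
timer [(array([374., 262.,  27.,  15.]), 0.74)]
temperature [(array([344., 290.,  24.,  21.]), 0.72)]
finger_hole []
hook_mid [(array([169., 337.,  46.,  59.]), 0.96)]
mat [(array([166., 355., 132., 131.]), 0.74), (array([174., 395.,  24.,  24.]), 0.2)]
sample_jar_mid [(array([175., 396.,  24.,  23.]), 0.92), (array([404., 290.,  30.,  45.]), 0.59)]
side 622.4065036656608 -0.17952221972170163 [0.52  0.86  0.926] [ 0.021 -0.73  -0.683]
dryer [(array([194., 265., 173., 137.]), 0.56)]
timer [(array([246., 257.,  18.,  19.]), 0.57)]
temperature [(array([244., 219.,  22.,  17.]), 0.58), (array([275., 272.,  11.,  98.]), 0.23)]
finger_hole [(array([275., 268.,   8., 100.]), 0.94), (array([246., 256.,  20.,  15.]), 0.26)]
hook_mid [(array([365., 184.,  61.,  13.]), 0.8)]
mat [(array([365., 182., 131.,  39.]), 0.63)]
sample_jar_mid [(array([310., 164.,  16.,  22.]), 0.59), (array([245., 220.,  19.,  18.]), 0.56)]
```

View pics/scene0.png

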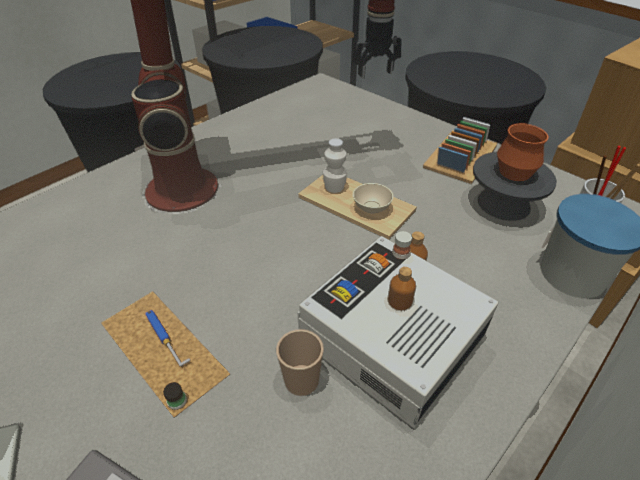

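View pics/side0.png

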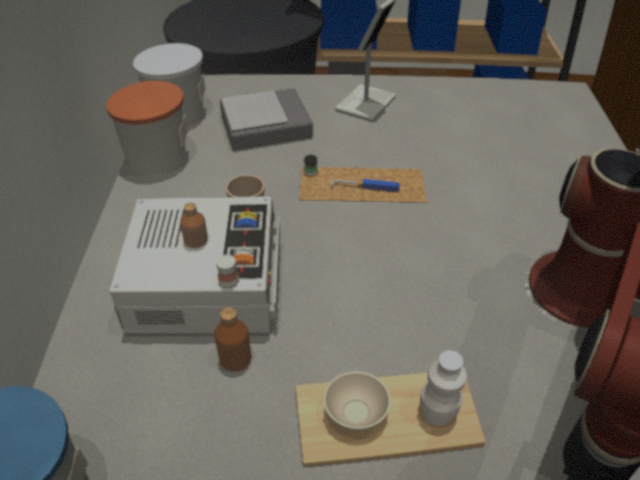

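Scene view: the dryer is at right, with its front towards the robot. The mat with the hook (handle ~(157,325), toe ~(186,361)) is to the right of the dryer front, and the jar sits on the mat's far corner at (175,396). Next I'll work out rough poses and go above the hook for a wrist view.

```bash
python3 - <<'E'
from h import *
np.set_printoptions(precision=3,suppress=True)
S=optics.camera_info("scene");D=optics.camera_info("side")
optics.grab_frame("scene")
m=nets.outline_of("scene","hook_mid")[0]["pixels"]
print("hook handle",onz(S,148,313,.023),onz(S,166,339,.013),onz(S,182,362,.013),onz(S,187,361,.013))
print("jar",onz(S,174,385,.045), "matcorners",[onz(S,*p,.003)[:2] for p in((153,292),(103,325),(229,373),(176,413))])
print("dryer top scene",[onz(S,*p,.13) for p in((384,238),(300,308),(495,300))])
print("dryer top side",[onz(D,*p,.13) for p in((271,197),(270,291),(134,200),(118,291))])
print("timer",tri(S,(374,262),D,(246,257)),"temp",tri(S,(344,290),D,(244,219)))
s=state();print(s["tool_rot"],s["contact_force"],s["gripper_width"])
w=optics.camera_info("wrist");R=np.array(w["R"]);print(w["fx"],w["cx"],w["cy"],-R.T@np.array(w["t"]),R)
for n,z in(("brown_bottle_mid",.17),("stain_jar_mid",.155),("amber_bottle_mid",.065),("glaze_cup_mid",.055)):
    a=nets.boxes_of("scene",n);print(n,[(np.round(q["bbox"]),q["confidence"],onz(S,*q["bbox"][:2],z)) for q in a[:2]])
E
```

```text
hook handle [ 0.362 -0.316  0.023] [ 0.44  -0.322  0.013] [ 0.511 -0.329  0.013] [ 0.516 -0.321  0.013]
jar [ 0.563 -0.373  0.045] matcorners [array([ 0.298, -0.271]), array([ 0.302, -0.399]), array([ 0.591, -0.276]), array([ 0.588, -0.397])]
dryer top scene [array([0.642, 0.127, 0.13 ]), array([ 0.65 , -0.132,  0.13 ]), array([0.902, 0.138, 0.13 ])]
dryer top side [array([ 0.64 , -0.124,  0.13 ]), array([0.622, 0.134, 0.13 ]), array([ 0.923, -0.111,  0.13 ]), array([0.891, 0.142, 0.13 ])]
timer [0.673 0.054 0.132] temp [ 0.685 -0.047  0.137]
[0.    0.201 0.98  0.   ] [-0.725  0.179  0.144] 0.9983746037972295
415.4542354618844 320.7850055402513 236.02823680000301 [0.174 0.605 0.374] [[ 0.391  0.92  -0.   ]
 [ 0.878 -0.373  0.301]
 [ 0.276 -0.118 -0.954]]
brown_bottle_mid [(array([402., 288.,  30.,  43.]), 0.67, array([0.774, 0.008, 0.17 ])), (array([346., 291.,  25.,  18.]), 0.15, array([ 0.704, -0.068,  0.17 ]))]
stain_jar_mid [(array([403., 244.,  19.,  25.]), 0.91, array([0.697, 0.117, 0.155])), (array([176., 397.,  20.,  23.]), 0.46, array([ 0.653, -0.397,  0.155]))]
amber_bottle_mid [(array([419., 245.,  19.,  31.]), 0.87, array([0.676, 0.225, 0.065])), (array([402., 289.,  31.,  44.]), 0.63, array([0.728, 0.088, 0.065]))]
glaze_cup_mid []
```

```bash
cat > to.py <<'E'
# how far to go: to.py x y z yaw(deg of tool x axis), tool down -> fractions
import sys; from h import *
from scipy.spatial.transform import Rotation as Ro
def go(x,y,z,yaw):
    s=state();q=np.array(s["tool_rot"]);R=Ro.from_quat(q[[1,2,3,0]])
    c,n=np.cos(np.radians(yaw)),np.sin(np.radians(yaw))
    T=Ro.from_matrix(np.array([[c,n,0],[n,-c,0],[0,0,-1]]))
    print("t",s["time"],"pos",np.round(s["tool_pos"],4),"d",np.round(R.inv().apply(np.array([x,y,z])-s["tool_pos"])/.8,4),"r",np.round((R.inv()*T).as_rotvec()/1.5,4))
if __name__=="__main__": go(*map(float,sys.argv[1:5]))
E
python3 to.py 0.45 0.1 0.26 175
python3 -m inch '[{"dx":-0.468,"dy":-0.445,"dz":-0.037,"rz":-0.212},{"dx":-0.468,"dy":-0.445,"dz":-0.037,"rz":-0.212},{"dx":-0.468,"dy":-0.445,"dz":-0.037,"rz":-0.212},{"dx":-0.468,"dy":-0.445,"dz":-0.037,"rz":-0.212},{"dx":-0.468,"dy":-0.445,"dz":-0.037,"rz":-0.212}]'
python3 to.py 0.44 -0.31 0.25 175
```

```text
t 1.1 pos [0.2456 0.5747 0.2313] d [-0.4681 -0.4453 -0.0359] r [ 0.    -0.    -0.211]
t 1.1 pos [0.2456 0.5747 0.2313] d [-0.658  -0.9215 -0.0234] r [ 0.    -0.    -0.211]validation failed for argument at $[0]...
```

```bash

python3 -m inch '[{"dx":-0.468,"dy":-0.445,"dz":-0.037,"rx":0,"ry":0,"rz":-0.212},{"dx":-0.468,"dy":-0.445,"dz":-0.037,"rx":0,"ry":0,"rz":-0.212},{"dx":-0.468,"dy":-0.445,"dz":-0.037,"rx":0,"ry":0,"rz":-0.212},{"dx":-0.468,"dy":-0.445,"dz":-0.037,"rx":0,"ry":0,"rz":-0.212},{"dx":-0.468,"dy":-0.445,"dz":-0.037,"rx":0,"ry":0,"rz":-0.212}]'
python3 to.py 0.44 -0.31 0.25 175
```

```text
time: 1.6
tool_pos: [0.3442, 0.3448, 0.2458]
tool_rot: [0.0, 0.043, 0.999, 0.0]
contact_force: [0.8, 0.4, -0.2]
gripper_width: 1.001
grasp_force: 0.0
t 1.6 pos [0.3442 0.3448 0.2458] d [-0.1888 -0.8054 -0.0054] r [0.0002 0.0004 0.0015]
```

```bash

python3 -m inch '[{"dx":-0.19,"dy":-0.4,"dz":0,"rx":0,"ry":0,"rz":0},{"dx":-0.19,"dy":-0.4,"dz":0,"rx":0,"ry":0,"rz":0},{"dx":-0.19,"dy":-0.4,"dz":0,"rx":0,"ry":0,"rz":0},{"dx":-0.19,"dy":-0.4,"dz":0,"rx":0,"ry":0,"rz":0},{"dx":-0.19,"dy":-0.4,"dz":0,"rx":0,"ry":0,"rz":0}]'
python3 -m inch '[{"dx":-0.07,"dy":-0.5,"dz":0,"rx":0,"ry":0,"rz":0},{"dx":-0.07,"dy":-0.5,"dz":0,"rx":0,"ry":0,"rz":0},{"dx":-0.07,"dy":-0.5,"dz":0,"rx":0,"ry":0,"rz":0},{"dx":-0.07,"dy":-0.5,"dz":0,"rx":0,"ry":0,"rz":0},{"dx":-0.07,"dy":-0.5,"dz":0,"rx":0,"ry":0,"rz":0}]'
python3 to.py 0.44 -0.31 0.25 175
```

```text
time: 2.1
tool_pos: [0.4317, 0.1104, 0.246]
tool_rot: [0.001, 0.043, 0.999, 0.0]
contact_force: [0.8, 0.8, 1.2]
gripper_width: 0.999
grasp_force: 0.0
time: 2.6
tool_pos: [0.4445, -0.1394, 0.246]
tool_rot: [0.001, 0.043, 0.999, -0.0]
contact_force: [-0.1, 0.1, 0.5]
gripper_width: 1.0
grasp_force: 0.0
t 2.6 pos [ 0.4445 -0.1394  0.246 ] d [-0.0128 -0.2129 -0.0049] r [-0.0002  0.0009  0.0007]
```

```bash

python3 -m inch '[{"dx":-0.013,"dy":-0.213,"dz":0,"rx":0,"ry":0,"rz":0},{"dx":-0.013,"dy":-0.213,"dz":0,"rx":0,"ry":0,"rz":0},{"dx":-0.013,"dy":-0.213,"dz":0,"rx":0,"ry":0,"rz":0},{"dx":-0.013,"dy":-0.213,"dz":0,"rx":0,"ry":0,"rz":0},{"dx":-0.013,"dy":-0.213,"dz":0,"rx":0,"ry":0,"rz":0}]'
python3 - <<'E'
from h import *
np.set_printoptions(precision=4,suppress=True)
ci=optics.camera_info("wrist");im=optics.grab_frame("wrist");save("w1",im)
hsv=cv2.cvtColor(im,cv2.COLOR_RGB2HSV)
b=cv2.inRange(hsv,(105,120,50),(130,255,255))
n,l,st,ce=cv2.connectedComponentsWithStats(b);k=1+np.argmax(st[1:,4])
r=cv2.boxPoints(cv2.minAreaRect(np.argwhere(l==k)[:,::-1].astype(np.float32)))
P=np.array([onz(ci,*p,.021)[:2] for p in r]);print(r,P,P.mean(0))
o=nets.outline_of("wrist","hook_mid");print([(np.round(q["bbox"]),q["confidence"]) for q in o])
E
```

```text
time: 3.1
tool_pos: [0.44, -0.3101, 0.2453]
tool_rot: [-0.0, 0.045, 0.999, 0.0]
contact_force: [-0.5, 0.3, 0.5]
gripper_width: 1.004
grasp_force: 0.0
[[294.7302 198.8014]
 [299.4501  97.3233]
 [319.2213  98.2428]
 [314.5013 199.721 ]] [[ 0.4404 -0.3334]
 [ 0.3536 -0.3203]
 [ 0.3559 -0.3037]
 [ 0.4428 -0.3157]] [ 0.3982 -0.3183]
[(array([307., 185.,  31., 177.]), 0.83)]
```

View pics/w1.png

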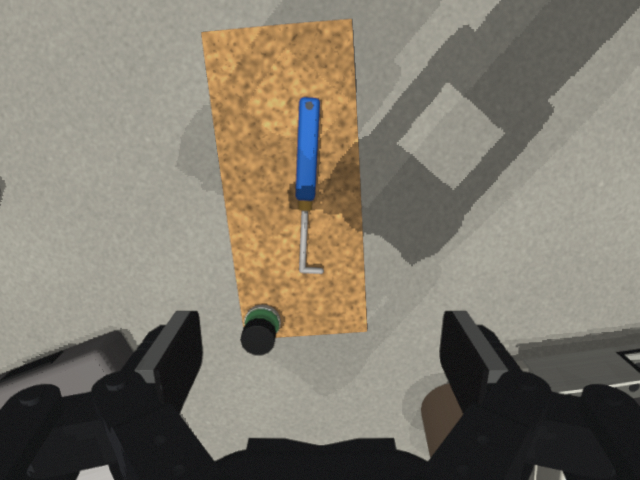

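Wrist view: the hook lies on the mat with its handle at (309,150), rod to (303,270) and toe to (322,271). Its yaw is about -8°, and the jar is at (260,330), well clear.

```bash
python3 to.py 0.403 -0.319 0.006 171.8
```

```text
t 3.2 pos [ 0.4405 -0.3073  0.2454] d [ 0.0453 -0.0189  0.2992] r [ 0.0007 -0.0002  0.0381]
```

```bash

python3 -m inch '[{"dx":0.045,"dy":-0.0165,"dz":0.06,"rx":0,"ry":0,"rz":0.037},{"dx":0.045,"dy":-0.0165,"dz":0.12,"rx":0,"ry":0,"rz":0.037},{"dx":0.045,"dy":-0.0165,"dz":0.18,"rx":0,"ry":0,"rz":0.037},{"dx":0.045,"dy":-0.0165,"dz":0.23,"rx":0,"ry":0,"rz":0.037},{"dx":0.045,"dy":-0.0165,"dz":0.23,"rx":0,"ry":0,"rz":0.037}]'
python3 - <<'E'
from h import *
from to import go
go(.403,-.319,.006,171.8)
ci=optics.camera_info("wrist");im=optics.grab_frame("wrist")
b=cv2.inRange(cv2.cvtColor(im,cv2.COLOR_RGB2HSV),(105,120,50),(130,255,255))
n,l,st,ce=cv2.connectedComponentsWithStats(b);k=1+np.argmax(st[1:,4])
r=cv2.boxPoints(cv2.minAreaRect(np.argwhere(l==k)[:,::-1].astype(np.float32)))
P=np.array([onz(ci,*p,.021)[:2] for p in r]);print(r,P,P.mean(0))
E
```

```text
time: 3.7
tool_pos: [0.3997, -0.3118, 0.0546]
tool_rot: [-0.005, 0.069, 0.998, 0.005]
contact_force: [-0.3, 0.3, -0.8]
gripper_width: 0.999
grasp_force: 0.0
t 3.7 pos [ 0.3997 -0.3118  0.0546] d [-0.006  -0.0089  0.0606] r [ 0.0063 -0.0075  0.0027]
[[286. 182.]
 [325. 182.]
 [325. 364.]
 [286. 364.]] [[ 0.35124686 -0.31969008]
 [ 0.35357542 -0.30309889]
 [ 0.44325558 -0.31521238]
 [ 0.44052686 -0.33433099]] [ 0.39715118 -0.31808308]
```

```bash

python3 -m inch '[{"dx":0,"dy":-0.002,"dz":0.03,"rx":0,"ry":0,"rz":0},{"dx":0,"dy":-0.002,"dz":0.06,"rx":0,"ry":0,"rz":0},{"dx":0,"dy":-0.002,"dz":0.06,"rx":0,"ry":0,"rz":0},{"dx":0,"dy":-0.002,"dz":0.06,"rx":0,"ry":0,"rz":0}]'; python3 to.py 0.403 -0.319 0.006 171.8
```

```text
time: 4.15
tool_pos: [0.4049, -0.3204, 0.0164]
tool_rot: [0.001, 0.07, 0.998, -0.001]
contact_force: [-0.0, 0.9, 0.9]
gripper_width: 1.002
grasp_force: 0.0
t 4.15 pos [ 0.4049 -0.3204  0.0164] d [0.0027 0.0014 0.013 ] r [-0.0015  0.002   0.0019]
```

```bash

python3 -m inch '[{"dx":0,"dy":0.001,"dz":0.01,"rx":0,"ry":0,"rz":0},{"dx":0,"dy":0.001,"dz":0.01,"rx":0,"ry":0,"rz":0}]'
python3 -m inch '[{"dx":0,"dy":0,"dz":0,"rx":0,"ry":0,"rz":0},{"dx":0,"dy":0,"dz":0,"rx":0,"ry":0,"rz":0},{"dx":0,"dy":0,"dz":0,"rx":0,"ry":0,"rz":0},{"dx":0,"dy":0,"dz":0,"rx":0,"ry":0,"rz":0},{"dx":0,"dy":0,"dz":0,"rx":0,"ry":0,"rz":0}]' -1
python3 -m inch '[{"dx":0,"dy":0,"dz":0,"rx":0,"ry":0,"rz":0},{"dx":0,"dy":0,"dz":0,"rx":0,"ry":0,"rz":0},{"dx":0,"dy":0,"dz":0,"rx":0,"ry":0,"rz":0}]'
```

```text
time: 4.35
tool_pos: [0.404, -0.3191, 0.0065]
tool_rot: [0.001, 0.07, 0.998, -0.001]
contact_force: [-1.0, -0.0, -0.4]
gripper_width: 0.998
grasp_force: 0.0
time: 4.85
tool_pos: [0.4036, -0.3191, 0.006]
tool_rot: [0.0, 0.071, 0.998, -0.0]
contact_force: [0.4, -1.3, -0.4]
gripper_width: 0.192
grasp_force: 60.6
time: 5.15
tool_pos: [0.4036, -0.3191, 0.0058]
tool_rot: [0.0, 0.071, 0.998, -0.0]
contact_force: [-0.2, -0.5, 2.6]
gripper_width: 0.194
grasp_force: 61.1
```

```bash

python3 -m inch '[{"dx":0,"dy":0,"dz":-0.05,"rx":0,"ry":0,"rz":0},{"dx":0,"dy":0,"dz":-0.11,"rx":0,"ry":0,"rz":0},{"dx":0,"dy":0.06,"dz":-0.17,"rx":0,"ry":0,"rz":-0.13},{"dx":0,"dy":0.12,"dz":-0.23,"rx":0,"ry":0,"rz":-0.13},{"dx":0,"dy":0.18,"dz":-0.25,"rx":0,"ry":0,"rz":-0.13}]'
python3 to.py 0.39 0 0.25 182.5
```

```text
time: 5.65
tool_pos: [0.4198, -0.2054, 0.1912]
tool_rot: [0.001, -0.026, 1.0, -0.001]
contact_force: [0.9, 0.5, -0.9]
gripper_width: 0.19
grasp_force: 60.7
t 5.65 pos [ 0.4198 -0.2054  0.1912] d [ 0.0236  0.2582 -0.074 ] r [-0.0011  0.0014  0.0059]
```

```bash

python3 -m inch '[{"dx":0.02,"dy":0.06,"dz":-0.06,"rx":0,"ry":-0.1,"rz":0},{"dx":0.02,"dy":0.12,"dz":-0.06,"rx":0,"ry":-0.2,"rz":0},{"dx":0.02,"dy":0.18,"dz":-0.06,"rx":0,"ry":-0.3,"rz":0},{"dx":0.02,"dy":0.23,"dz":-0.06,"rx":0,"ry":-0.4,"rz":0},{"dx":0.02,"dy":0.23,"dz":-0.06,"rx":0,"ry":-0.5,"rz":0}]'
python3 -m inch '[{"dx":0,"dy":0,"dz":0,"rx":0,"ry":0,"rz":0},{"dx":0,"dy":0,"dz":0,"rx":0,"ry":0,"rz":0}]'
python3 - <<'E'
from h import *
np.set_printoptions(precision=4,suppress=True)
s=state();print(s["tool_pos"],s["tool_rot"])
ci=optics.camera_info("wrist");im=optics.grab_frame("wrist");save("w2",im)
np.save("w2R",np.array(ci["R"]));np.save("w2t",np.array(ci["t"]))
print([(np.round(q["bbox"]),q["confidence"],) for n in("finger_hole","tray","timer") for q in nets.boxes_of("wrist",n)[:2]])
E
```

```text
time: 6.15
tool_pos: [0.4352, -0.0264, 0.2295]
tool_rot: [0.324, -0.027, 0.946, 0.016]
contact_force: [1.5, -0.4, -1.9]
gripper_width: 0.197
grasp_force: 60.7
time: 6.35
tool_pos: [0.4353, -0.029, 0.2349]
tool_rot: [0.325, -0.027, 0.945, 0.012]
contact_force: [-0.9, 0.3, -0.6]
gripper_width: 0.187
grasp_force: 60.7
[ 0.4353 -0.029   0.2349] [ 0.3252 -0.0269  0.9452  0.0123]
[(array([340., 232., 245.,  57.]), 0.93), (array([338., 235., 246.,  58.]), 0.94), (array([396., 320.,  28.,  26.]), 0.56)]
```

View pics/w2.png

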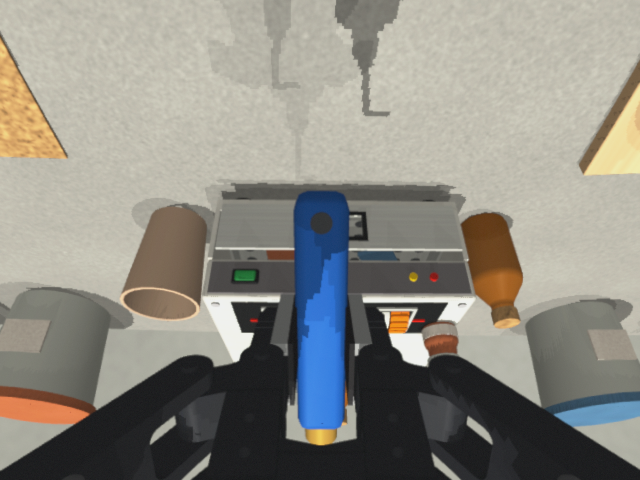

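Wrist view: the plate spans columns ~217–468, and the hole's right edge is at (368,225), so the hole is centred on the plate. The timer is at (396,320). I'll zoom in to read the corners.

```bash
python3 -c "
import cv2;im=cv2.imread('pics/w2.png')[180:345,190:490];cv2.imwrite('pics/w2c.png',cv2.resize(im,None,fx=2.6,fy=2.6,interpolation=cv2.INTER_CUBIC))"
```

```text
(no output)
```

View pics/w2c.png

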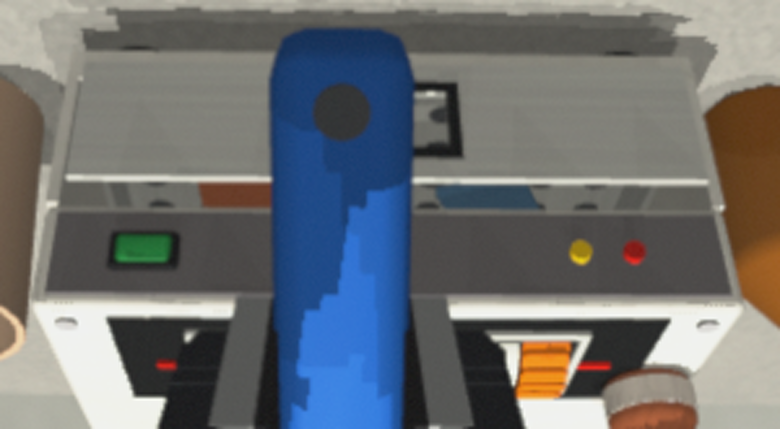

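```bash
python3 - <<'E'
from h import *
from scipy.optimize import least_squares
np.set_printoptions(precision=4,suppress=True)
ci=dict(optics.camera_info("wrist"));ci["R"]=np.load("w2R.npy");ci["t"]=np.load("w2t.npy")
S=optics.camera_info("scene");D=optics.camera_info("side")
pl=[((220.8,200),(-120,29)),((454.2,202.3),(120,29)),((215.4,248.5),(-120,83)),((463.1,250),(120,83))]
pl=[(a,(-y,z)) if 0 else (a,(y,z)) for a,(y,z) in pl]
W=[((203.5,296.2),(-140,-130,130)),((475.4,297.3),(-140,130,130))]
SS=[((384,238),(-140,130,130)),((300,308),(-140,-130,130)),((495,300),(140,130,130))]
DD=[((271,197),(-140,-130,130)),((270,291),(-140,130,130)),((134,200),(140,-130,130)),((118,291),(140,130,130))]
def w(p,X):
    c,s=np.cos(p[2]),np.sin(p[2]);X=np.array(X)/1e3
    return np.array([p[0]+c*X[0]-s*X[1],p[1]+s*X[0]+c*X[1],X[2]])
def res(p,ext=True):
    r=[proj(ci,w(p,(p[3]*1e3,y,z)))-a for a,(y,z) in pl]+[proj(ci,w(p,X))-a for a,X in W]
    if ext: r+=[proj(S,w(p,X))-a for a,X in SS]+[proj(D,w(p,X))-a for a,X in DD]
    return np.concatenate(r)
for e in(False,True):
    f=least_squares(res,[.78,0,0.03,-.141],args=(e,),loss="soft_l1");p=f.x
    print(p,np.degrees(p[2]));print(res(p,e).reshape(-1,2).T)
    print("hole",w(p,(p[3]*1e3,0,56)))
    print("hole right edge px",[proj(ci,w(p,(p[3]*1e3,y,z))) for y,z in((23,43),(23,69))])
    print("timer rim",[onz(ci,u,322,.142) for u in(389.2,410.4)],"scene",onz(S,374,262,.14),"side",onz(D,246,257,.14))
E
```

```text
[ 0.7728  0.008   0.0366 -0.1553] 2.0989022256231107
[[ 1.2985 -0.9188 -0.6266  0.5112 -3.3699  3.3458]
 [ 1.3121  1.6652 -3.2779 -2.6663  0.6271  0.8839]]
hole [0.6176 0.0023 0.056 ]
hole right edge px [array([361.7521, 213.4841]), array([363.3906, 234.5543])]
timer rim [array([0.6588, 0.0521, 0.142 ]), array([0.6581, 0.0729, 0.142 ])] scene [0.6779 0.0477 0.14  ] side [0.6704 0.0614 0.14  ]
[ 0.7739  0.0095  0.0489 -0.1562] 2.8024387841767826
[[ 1.1854 -1.013  -0.7178  0.4384 -2.9634  3.2571 -3.5964 -1.4268  4.6164
  -0.1148 -3.3711  1.7776 -9.2687]
 [ 2.404   0.9546 -2.2626 -3.3256  1.9448  0.6755 -4.2159 -4.2483 -0.8828
  -1.0061 -0.842  -0.6675  1.6701]]
hole [0.6179 0.0019 0.056 ]
hole right edge px [array([361.3273, 213.494 ]), array([362.9503, 234.5643])]
timer rim [array([0.6588, 0.0521, 0.142 ]), array([0.6581, 0.0729, 0.142 ])] scene [0.6779 0.0477 0.14  ] side [0.6704 0.0614 0.14  ]
```

```bash
python3 to.py 0.46 -0.013 0.13 182.5
```

```text
t 6.55 pos [ 0.4362 -0.0301  0.2377] d [0.0591 0.0191 0.125 ] r [0.0055 0.4449 0.0076]
```

```bash

python3 -m inch '[{"dx":0.059,"dy":0.019,"dz":0.125,"rx":0.005,"ry":0.1,"rz":0.008},{"dx":0.059,"dy":0.019,"dz":0.125,"rx":0.005,"ry":0.2,"rz":0.008},{"dx":0.059,"dy":0.019,"dz":0.125,"rx":0.005,"ry":0.3,"rz":0.008},{"dx":0.059,"dy":0.019,"dz":0.125,"rx":0.005,"ry":0.4,"rz":0.008},{"dx":0.059,"dy":0.019,"dz":0.125,"rx":0.005,"ry":0.445,"rz":0.008}]'
python3 -m inch '[{"dx":0,"dy":0,"dz":0,"rx":0,"ry":0,"rz":0}]'
python3 to.py 0.476 -0.012 0.049 182.5
```

```text
time: 7.05
tool_pos: [0.461, -0.0125, 0.1287]
tool_rot: [-0.003, -0.022, 1.0, 0.001]
contact_force: [0.2, -0.2, 0.1]
gripper_width: 0.193
grasp_force: 60.7
time: 7.15
tool_pos: [0.4624, -0.0127, 0.129]
tool_rot: [-0.001, -0.022, 1.0, 0.001]
contact_force: [-0.3, -0.8, -1.4]
gripper_width: 0.195
grasp_force: 60.7
t 7.15 pos [ 0.4624 -0.0127  0.129 ] d [-0.0171 -0.0001  0.1   ] r [ 0.0015 -0.0011  0.0005]
```

```bash

python3 -m inch '[{"dx":-0.017,"dy":0,"dz":0.05,"rx":0,"ry":0,"rz":0},{"dx":-0.017,"dy":0,"dz":0.1,"rx":0,"ry":0,"rz":0},{"dx":-0.017,"dy":0,"dz":0.1,"rx":0,"ry":0,"rz":0}]'
python3 - <<'E'
from h import *
s=state();print(s["tool_pos"])
D=optics.camera_info("side");a=optics.grab_frame("side");b=optics.grab_frame("wrist")
# predicted pixel of rod corner and toe end with nominal grasp
p=s["tool_pos"];c=np.array([np.cos(.0436),np.sin(.0436)]);n=np.array([-c[1],c[0]])
for x,y in((.109,0),(.109,.021),(.04,0)):
    q=np.r_[p[:2]+c*x+n*y,p[2]+.007];print(proj(D,q))
print("plate top",[proj(D,(.618-y*.044,.003+y,.083)) for y in(-.12,-.023,.023,.12)])
A=cv2.resize(a[150:330,230:420],None,fx=2.8,fy=2.8,interpolation=cv2.INTER_CUBIC);save("s2",A)
E
```

```text
time: 7.45
tool_pos: [0.4683, -0.0109, 0.0433]
tool_rot: [-0.006, -0.022, 1.0, 0.002]
contact_force: [-1.2, 0.1, -2.2]
gripper_width: 0.193
grasp_force: 60.6
[ 0.46827743 -0.01092959  0.043322  ]
[300.1791573  266.09874846]
[300.18950404 273.72462384]
[335.00000213 265.48836744]
plate top [array([279.94291715, 216.78440578]), array([278.80968444, 249.07468907]), array([278.23910474, 265.73317372]), array([276.96297032, 304.05717783])]
```

View pics/s2.png

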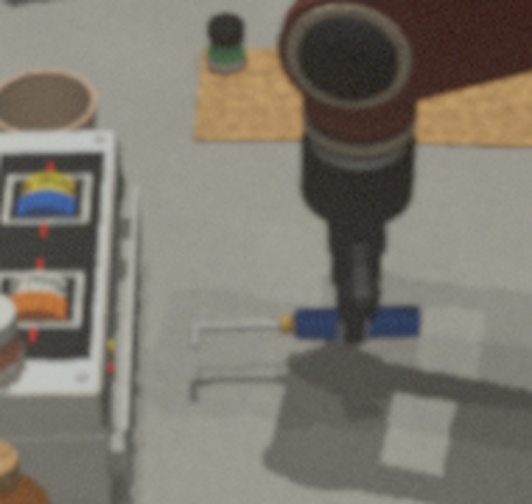

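Side view: the toe corner is at (299.6,267), as predicted, and the plate top is at column ~279. The hook is level and aligned, so I'll insert it.

```bash

python3 -m inch '[{"dx":0,"dy":0,"dz":0,"rx":0,"ry":0,"rz":0},{"dx":0,"dy":0,"dz":0,"rx":0,"ry":0,"rz":0}]'
python3 to.py 0.50 -0.0115 0.049 182.5;python3 to.py 0.53 -0.010 0.049 182.5
```

```text
time: 7.75
tool_pos: [0.475, -0.0118, 0.0511]
tool_rot: [0.002, -0.022, 1.0, 0.001]
contact_force: [0.7, 0.2, -0.9]
gripper_width: 0.195
grasp_force: 60.7
t 7.75 pos [ 0.475  -0.0118  0.0511] d [-0.0312 -0.001   0.0027] r [0.0008 0.0026 0.0003]
t 7.75 pos [ 0.475  -0.0118  0.0511] d [-0.0688 -0.0008  0.0029] r [0.0008 0.0026 0.0003]
```

```bash

python3 -m inch '[{"dx":-0.015,"dy":0,"dz":0,"rx":0,"ry":0,"rz":0},{"dx":-0.03,"dy":0,"dz":0,"rx":0,"ry":0,"rz":0},{"dx":-0.045,"dy":0,"dz":0,"rx":0,"ry":0,"rz":0},{"dx":-0.045,"dy":0,"dz":0,"rx":0,"ry":0,"rz":0}]'
python3 -m inch '[{"dx":-0.008,"dy":0,"dz":0,"rx":0,"ry":0,"rz":0},{"dx":-0.017,"dy":0,"dz":0,"rx":0,"ry":0,"rz":0},{"dx":-0.025,"dy":0,"dz":0,"rx":0,"ry":0,"rz":0},{"dx":-0.025,"dy":0,"dz":0,"rx":0,"ry":0,"rz":0}]'
python3 - <<'E'
from h import *
D=optics.camera_info("side");a=optics.grab_frame("side")
save("s3",cv2.resize(a[170:330,230:400],None,fx=3.5,fy=3.5,interpolation=cv2.INTER_CUBIC))
E
```

```text
time: 8.15
tool_pos: [0.5113, -0.0098, 0.0493]
tool_rot: [0.0, -0.022, 1.0, 0.001]
contact_force: [0.6, -0.9, -1.2]
gripper_width: 0.191
grasp_force: 60.7
time: 8.55
tool_pos: [0.5299, -0.0088, 0.0482]
tool_rot: [-0.001, -0.022, 1.0, 0.001]
contact_force: [0.7, 0.4, -0.5]
gripper_width: 0.195
grasp_force: 60.7
```

View pics/s3.png

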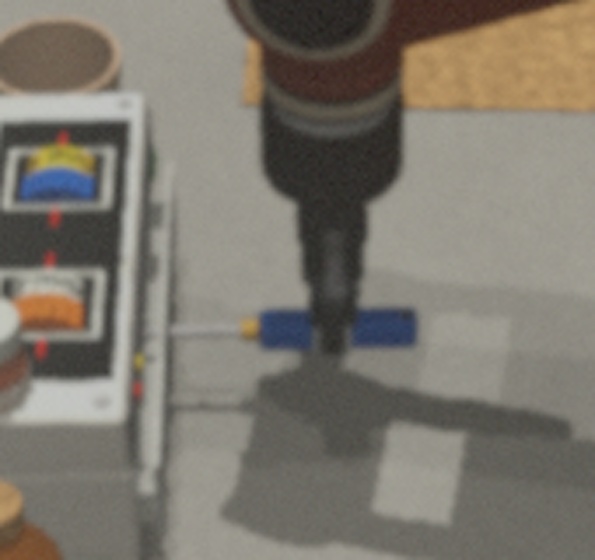

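Side view: the rod passes into the plate at crop (172,328) with no contact force, so the toe is inside. Next I shift towards +y and then pull.

```bash

python3 -m inch '[{"dx":0,"dy":0.015,"dz":0,"rx":0,"ry":0,"rz":0},{"dx":0,"dy":0.03,"dz":0,"rx":0,"ry":0,"rz":0},{"dx":0,"dy":0.03,"dz":0,"rx":0,"ry":0,"rz":0}]'
python3 -m inch '[{"dx":0.012,"dy":0,"dz":0,"rx":0,"ry":0,"rz":0},{"dx":0.024,"dy":0,"dz":0,"rx":0,"ry":0,"rz":0},{"dx":0.036,"dy":0,"dz":0,"rx":0,"ry":0,"rz":0}]'
```

```text
time: 8.9
tool_pos: [0.5276, 0.0167, 0.0481]
tool_rot: [-0.001, -0.023, 1.0, 0.001]
contact_force: [0.1, 0.0, -0.2]
gripper_width: 0.195
grasp_force: 60.7
time: 9.2
tool_pos: [0.4989, 0.0141, 0.0485]
tool_rot: [-0.0, -0.022, 1.0, 0.001]
contact_force: [3.2, 0.4, -1.6]
gripper_width: 0.196
grasp_force: 60.6
```

```bash

python3 -m inch '[{"dx":0.016,"dy":0,"dz":0,"rx":0,"ry":0,"rz":0},{"dx":0.032,"dy":0,"dz":0,"rx":0,"ry":0,"rz":0},{"dx":0.048,"dy":0,"dz":0,"rx":0,"ry":0,"rz":0},{"dx":0.064,"dy":0,"dz":0,"rx":0,"ry":0,"rz":0},{"dx":0.072,"dy":0,"dz":0,"rx":0,"ry":0,"rz":0}]'
python3 -m inch '[{"dx":0.004,"dy":0,"dz":0,"rx":0,"ry":0,"rz":0},{"dx":0.008,"dy":0,"dz":0,"rx":0,"ry":0,"rz":0}]'
python3 -m inch '[{"dx":0.004,"dy":0,"dz":0,"rx":0,"ry":0,"rz":0},{"dx":0.008,"dy":0,"dz":0,"rx":0,"ry":0,"rz":0}]'
```

```text
time: 9.7
tool_pos: [0.4406, 0.0113, 0.0483]
tool_rot: [-0.001, -0.022, 1.0, 0.001]
contact_force: [2.8, 0.9, -1.3]
gripper_width: 0.194
grasp_force: 60.7
time: 9.9
tool_pos: [0.4402, 0.011, 0.0505]
tool_rot: [0.007, -0.022, 1.0, 0.001]
contact_force: [20.5, 5.0, -7.2]
gripper_width: 0.192
grasp_force: 59.7
time: 10.1
tool_pos: [0.439, 0.0108, 0.0532]
tool_rot: [0.013, -0.021, 1.0, 0.001]
contact_force: [29.1, 6.0, -6.4]
gripper_width: 0.193
grasp_force: 59.2
```

```bash

python3 -m inch '[{"dx":-0.012,"dy":0,"dz":0,"rx":0,"ry":0,"rz":0},{"dx":-0.025,"dy":0,"dz":0,"rx":0,"ry":0,"rz":0},{"dx":-0.025,"dy":0,"dz":0,"rx":0,"ry":0,"rz":0}]'
python3 - <<'E'
from h import *
D=optics.camera_info("side");a=optics.grab_frame("side")
for o in (.618,.533,.543): print("plate top",[np.round(proj(D,(o-y*.044,.003+y,.083)),1) for y in(-.12,0,.12)])
print([ (np.round(q["bbox"]),q["confidence"]) for q in nets.boxes_of("side","tray")[:1]])
save("s4",cv2.resize(a[170:330,230:430],None,fx=3.5,fy=3.5,interpolation=cv2.INTER_CUBIC))
E
```

```text
time: 10.4
tool_pos: [0.449, 0.0115, 0.048]
tool_rot: [-0.002, -0.022, 1.0, 0.001]
contact_force: [-0.1, 0.2, -1.1]
gripper_width: 0.196
grasp_force: 60.1
plate top [array([279.9, 216.8]), array([278.5, 257.3]), array([277. , 304.1])]
plate top [array([320.9, 217.3]), array([322.4, 257.9]), array([324.2, 304.8])]
plate top [array([316. , 217.2]), array([317.3, 257.8]), array([318.7, 304.7])]
[(array([293., 269.,  51., 100.]), 0.8)]
```

View pics/s4.png

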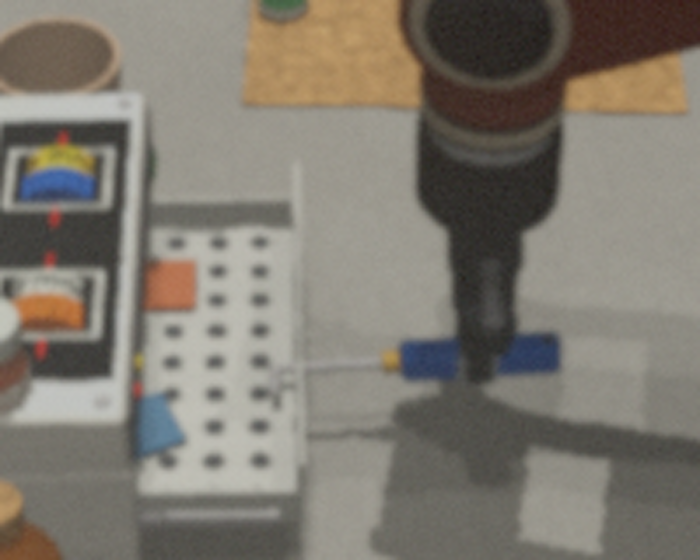

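Side view: the tray is out, with the plate at column 315 (was 279) and the toe visible behind it. It started slightly ajar, and the sharp rise to 29 N marks the stop. Now I unhook.

```bash

python3 -m inch '[{"dx":-0.005,"dy":0,"dz":0,"rx":0,"ry":0,"rz":0},{"dx":-0.005,"dy":-0.015,"dz":0,"rx":0,"ry":0,"rz":0},{"dx":-0.005,"dy":-0.031,"dz":0,"rx":0,"ry":0,"rz":0},{"dx":-0.005,"dy":-0.031,"dz":0,"rx":0,"ry":0,"rz":0}]'
python3 -m inch '[{"dx":0.012,"dy":0,"dz":0,"rx":0,"ry":0,"rz":0},{"dx":0.024,"dy":0,"dz":0,"rx":0,"ry":0,"rz":0}]'
```

```text
time: 10.9
tool_pos: [0.4541, -0.0146, 0.0483]
tool_rot: [-0.001, -0.021, 1.0, 0.001]
contact_force: [-0.5, 0.7, -0.9]
gripper_width: 0.193
grasp_force: 60.1
time: 11.1
tool_pos: [0.4339, -0.0139, 0.0481]
tool_rot: [-0.001, -0.022, 1.0, 0.001]
contact_force: [0.7, -0.7, -1.1]
gripper_width: 0.198
grasp_force: 60.1
```

```bash

python3 -m inch '[{"dx":0.02,"dy":0,"dz":0,"rx":0,"ry":0,"rz":0},{"dx":0.04,"dy":0,"dz":0,"rx":0,"ry":0,"rz":0},{"dx":0.06,"dy":0,"dz":0,"rx":0,"ry":0,"rz":0},{"dx":0.06,"dy":-0.02,"dz":-0.06,"rx":0,"ry":0,"rz":0},{"dx":0.06,"dy":-0.04,"dz":-0.12,"rx":0,"ry":0,"rz":0}]'
python3 to.py 0.405 -0.318 0.09 171.8
```

```text
time: 11.6
tool_pos: [0.3848, -0.0467, 0.141]
tool_rot: [-0.004, -0.023, 1.0, 0.002]
contact_force: [1.9, -0.7, -0.2]
gripper_width: 0.196
grasp_force: 60.1
t 11.6 pos [ 0.3848 -0.0467  0.141 ] d [-0.0101 -0.3402  0.0621] r [ 0.0026 -0.0053  0.126 ]
```

```bash

python3 -m inch '[{"dx":-0.01,"dy":-0.06,"dz":0,"rx":0,"ry":0,"rz":0.05},{"dx":-0.01,"dy":-0.12,"dz":0,"rx":0,"ry":0,"rz":0.1},{"dx":-0.01,"dy":-0.18,"dz":0,"rx":0,"ry":0,"rz":0.126},{"dx":-0.01,"dy":-0.24,"dz":0,"rx":0,"ry":0,"rz":0.126},{"dx":-0.01,"dy":-0.3,"dz":0,"rx":0,"ry":0,"rz":0.126}]'
python3 -m inch '[{"dx":0,"dy":-0.04,"dz":0.02,"rx":0,"ry":0,"rz":0},{"dx":0,"dy":-0.04,"dz":0.06,"rx":0,"ry":0,"rz":0},{"dx":0,"dy":-0.04,"dz":0.08,"rx":0,"ry":0,"rz":0},{"dx":0,"dy":-0.04,"dz":0.08,"rx":0,"ry":0,"rz":0},{"dx":0,"dy":-0.04,"dz":0.08,"rx":0,"ry":0,"rz":0}]'
python3 to.py 0.405 -0.318 0.007 171.8
```

```text
time: 12.1
tool_pos: [0.4061, -0.2884, 0.1425]
tool_rot: [-0.001, 0.072, 0.997, 0.001]
contact_force: [1.1, -0.4, -0.7]
gripper_width: 0.193
grasp_force: 60.2
time: 12.6
tool_pos: [0.402, -0.3181, 0.0786]
tool_rot: [-0.001, 0.072, 0.997, 0.001]
contact_force: [0.7, -0.6, 0.1]
gripper_width: 0.195
grasp_force: 60.1
t 12.6 pos [ 0.402  -0.3181  0.0786] d [-0.0039  0.0004  0.0895] r [ 0.0016 -0.0016 -0.0007]
```

```bash

python3 -m inch '[{"dx":0,"dy":0,"dz":0.04,"rx":0,"ry":0,"rz":0},{"dx":0,"dy":0,"dz":0.07,"rx":0,"ry":0,"rz":0},{"dx":0,"dy":0,"dz":0.084,"rx":0,"ry":0,"rz":0},{"dx":0,"dy":0,"dz":0.084,"rx":0,"ry":0,"rz":0}]'
python3 -m inch '[{"dx":0,"dy":0,"dz":0.003,"rx":0,"ry":0,"rz":0},{"dx":0,"dy":0,"dz":0.006,"rx":0,"ry":0,"rz":0}]'
```

```text
time: 13.0
tool_pos: [0.4019, -0.3177, 0.0108]
tool_rot: [-0.002, 0.072, 0.997, 0.002]
contact_force: [-0.2, 0.9, -1.4]
gripper_width: 0.189
grasp_force: 60.1
time: 13.2
tool_pos: [0.4035, -0.3196, 0.0083]
tool_rot: [0.0, 0.072, 0.997, -0.0]
contact_force: [-0.5, 0.5, -0.7]
gripper_width: 0.193
grasp_force: 60.2
```

```bash

python3 -m inch '[{"dx":0,"dy":0,"dz":0.002,"rx":0,"ry":0,"rz":0},{"dx":0,"dy":0,"dz":0.002,"rx":0,"ry":0,"rz":0}]'
python3 -m inch '[{"dx":0,"dy":0,"dz":0,"rx":0,"ry":0,"rz":0},{"dx":0,"dy":0,"dz":0,"rx":0,"ry":0,"rz":0},{"dx":0,"dy":0,"dz":0,"rx":0,"ry":0,"rz":0},{"dx":0,"dy":0,"dz":0,"rx":0,"ry":0,"rz":0},{"dx":0,"dy":0,"dz":0,"rx":0,"ry":0,"rz":0}]' 1
python3 -m inch '[{"dx":0,"dy":0,"dz":-0.04,"rx":0,"ry":0,"rz":0},{"dx":0,"dy":0,"dz":-0.1,"rx":0,"ry":0,"rz":0},{"dx":0,"dy":0,"dz":-0.16,"rx":0,"ry":0,"rz":0},{"dx":0,"dy":0,"dz":-0.22,"rx":0,"ry":0,"rz":0},{"dx":0,"dy":0,"dz":-0.28,"rx":0,"ry":0,"rz":0}]'
python3 to.py 0.60 0.06 0.27 182.5
```

```text
time: 13.4
tool_pos: [0.4034, -0.3197, 0.0078]
tool_rot: [-0.0, 0.072, 0.997, 0.0]
contact_force: [-4.4, 3.1, 9.4]
gripper_width: 0.191
grasp_force: 61.7
time: 13.9
tool_pos: [0.4022, -0.3184, 0.0048]
tool_rot: [-0.001, 0.072, 0.997, 0.001]
contact_force: [0.2, -0.7, 0.4]
gripper_width: 1.0
grasp_force: 0.0
time: 14.4
tool_pos: [0.4024, -0.3187, 0.2307]
tool_rot: [-0.001, 0.072, 0.997, 0.001]
contact_force: [-0.2, -0.5, -0.3]
gripper_width: 1.0
grasp_force: 0.0
t 14.4 pos [ 0.4024 -0.3187  0.2307] d [-0.1762  0.504  -0.0485] r [ 0.0014 -0.0012 -0.1254]
```

```bash

python3 -m inch '[{"dx":-0.17,"dy":0.42,"dz":-0.09,"rx":0,"ry":0,"rz":-0.125},{"dx":-0.17,"dy":0.42,"dz":-0.09,"rx":0,"ry":0,"rz":-0.125},{"dx":-0.17,"dy":0.42,"dz":-0.09,"rx":0,"ry":0,"rz":-0.125},{"dx":-0.17,"dy":0.42,"dz":-0.09,"rx":0,"ry":0,"rz":-0.125},{"dx":-0.17,"dy":0.42,"dz":-0.09,"rx":0,"ry":0,"rz":-0.125}]'
python3 to.py 0.59 0 0.29 182.5
python3 - <<'E'
from h import *
print(state()["joint_pos"]);S=optics.camera_info("scene");im=optics.grab_frame("scene")
hsv=cv2.cvtColor(im,cv2.COLOR_RGB2HSV);b=cv2.inRange(hsv,(105,120,50),(130,255,255));b[:,:100]=0;b[:,230:]=0;b[:290]=0;b[380:]=0
q=np.argwhere(b)[:,::-1].astype(np.float32);r=cv2.minAreaRect(q);print(r,[np.round(onz(S,*p,.021)[:2],3) for p in cv2.boxPoints(r)])
E
```

```text
time: 14.9
tool_pos: [0.5271, -0.1055, 0.2782]
tool_rot: [-0.001, -0.021, 1.0, 0.001]
contact_force: [0.5, -0.4, 0.4]
gripper_width: 1.0
grasp_force: 0.0
t 14.9 pos [ 0.5271 -0.1055  0.2782] d [-0.0842  0.1285 -0.0145] r [ 0.0014 -0.0009 -0.0005]
[-3.36897155e-01 -1.79994200e-01  1.75748134e+00  1.49922543e-03
  1.56615164e+00 -1.95058864e+00]
((156.4264678955078, 325.0440673828125), (31.38423728942871, 8.231931686401367), 59.03623962402344) [array([ 0.357, -0.321]), array([ 0.357, -0.304]), array([ 0.444, -0.317]), array([ 0.443, -0.333])]
```

The hook is back on the mat in its original pose. Now the view of the wheels.

```bash

python3 -m inch '[{"dx":-0.084,"dy":0.1285,"dz":0,"rx":0,"ry":0,"rz":0},{"dx":-0.084,"dy":0.1285,"dz":0,"rx":0,"ry":0,"rz":0},{"dx":-0.084,"dy":0.1285,"dz":0,"rx":0,"ry":0,"rz":0},{"dx":-0.084,"dy":0.1285,"dz":0,"rx":0,"ry":0,"rz":0}]'
python3 - <<'E'
from h import *
np.set_printoptions(precision=4,suppress=True)
print(state()["tool_pos"])
ci=optics.camera_info("wrist");im=optics.grab_frame("wrist");save("w3",im)
np.savez("w3c",R=np.array(ci["R"]),t=np.array(ci["t"]))
for n,z in(("timer",.142),("temperature",.142),("stain_jar_mid",.16),("brown_bottle_mid",.18)):
    for q in nets.boxes_of("wrist",n)[:1]:
        u,v,w,h=q["bbox"];print(n,q["confidence"],np.round(q["bbox"]),[onz(ci,u+a*w/2,v+b*h/2,z)[:2] for a,b in((-1,0),(1,0),(0,-1),(0,1))])
hsv=cv2.cvtColor(im,cv2.COLOR_RGB2HSV);b=cv2.inRange(hsv,(8,170,140),(20,255,255))
n,l,st,ce=cv2.connectedComponentsWithStats(b);print(st[1:][st[1:,4]>60])
E
python3 -c "
import cv2;im=cv2.imread('pics/w3.png')[200:400,200:480];cv2.imwrite('pics/w3c.png',cv2.resize(im,None,fx=2.8,fy=2.8,interpolation=cv2.INTER_CUBIC))"
```

```text
time: 15.35
tool_pos: [0.5899, 0.0008, 0.2773]
tool_rot: [-0.001, -0.024, 1.0, 0.002]
contact_force: [-0.3, -0.4, 0.1]
gripper_width: 1.0
grasp_force: 0.0
[0.5899 0.0008 0.2773]
timer 0.96 [382. 329.  51.  51.] [array([0.6715, 0.033 ]), array([0.6699, 0.072 ]), array([0.6494, 0.0504]), array([0.693 , 0.0546])]
temperature 0.88 [255. 328.  49.  50.] [array([ 0.6756, -0.0626]), array([ 0.6736, -0.0258]), array([ 0.6537, -0.0441]), array([ 0.6964, -0.0442])]
stain_jar_mid 0.94 [446. 375.  25.  61.] [array([0.6978, 0.0907]), array([0.6972, 0.1099]), array([0.6715, 0.0964]), array([0.7251, 0.1045])]
brown_bottle_mid 0.77 [321. 425.  58.  40.] [array([ 0.7303, -0.0122]), array([0.7283, 0.0296]), array([0.7117, 0.0078]), array([0.7477, 0.0096])]
[[ 490  292   52   41 1261]
 [ 382  306   27   48 1105]]
```

View pics/w3c.png

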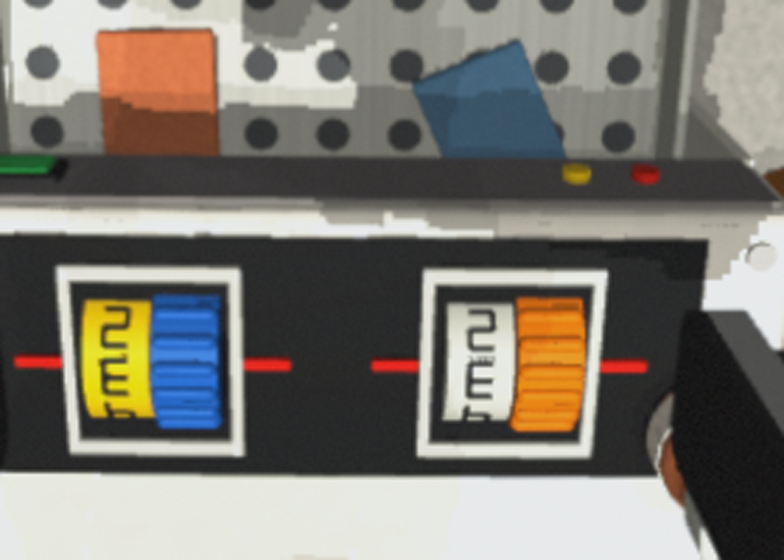

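Wrist crop: numeral 3 is up between the red marks on both wheels (2 in front, 4 behind). So the timer reads 3 and needs +3 numerals towards the front. The orange rim is at cols ~382–409, and the stain jar starts at col ~431.

```bash
python3 - <<'E'
from h import *
np.set_printoptions(precision=4,suppress=True)
ci=dict(optics.camera_info("wrist"));z=np.load("w3c.npz");ci["R"]=z["R"];ci["t"]=z["t"]
f=lambda u,v,h:onz(ci,200+u/2.8,200+v/2.8,h)[:2]
print("marks timer",f(395,366,.13),f(625,366,.13),"temp",f(37,362,.13),f(268,366,.13))
print("frame",f(424,270,.131),f(607,270,.131),f(418,457,.131),f(592,457,.131))
print("rim l/r at mid",f(515,365,.143),f(584,365,.143),"front/back horizon",f(548,298,.131),f(545,430,.133))
print("jar left",f(648,430,.17),f(655,430,.178))
print("dryer front edge top",f(200,205,.13),f(700,215,.13))
E
python3 to.py 0.672 0.056 0.20 92.5
```

```text
marks timer [0.6807 0.0221] [0.6779 0.0875] temp [ 0.6845 -0.0792] [ 0.6824 -0.0137]
frame [0.65   0.0281] [0.6477 0.0784] [0.7098 0.0307] [0.7077 0.0814]
rim l/r at mid [0.6714 0.0535] [0.6706 0.0722] front/back horizon [0.6569 0.063 ] [0.6978 0.0662]
jar left [0.673  0.0832] [0.6678 0.0822]
dryer front edge top [ 0.6341 -0.0335] [0.6307 0.1022]
t 15.6 pos [ 0.5888 -0.0029  0.2779] d [-0.1072  0.0691  0.0973] r [ 1.0000e-04 -2.1000e-03  1.0458e+00]
```

```bash

python3 -m inch '[{"dx":-0.06,"dy":0.04,"dz":0,"rx":0,"ry":0,"rz":0.1},{"dx":-0.12,"dy":0.076,"dz":0,"rx":0,"ry":0,"rz":0.2},{"dx":-0.126,"dy":0.076,"dz":0,"rx":0,"ry":0,"rz":0.3},{"dx":-0.126,"dy":0.076,"dz":0,"rx":0,"ry":0,"rz":0.4},{"dx":-0.126,"dy":0.076,"dz":0,"rx":0,"ry":0,"rz":0.5}]' -1
python3 -m inch '[{"dx":0,"dy":0,"dz":0,"rx":0,"ry":0,"rz":0.1},{"dx":0,"dy":0,"dz":0,"rx":0,"ry":0,"rz":0.2},{"dx":0,"dy":0,"dz":0,"rx":0,"ry":0,"rz":0.3},{"dx":0,"dy":0,"dz":0,"rx":0,"ry":0,"rz":0.4},{"dx":0,"dy":0,"dz":0,"rx":0,"ry":0,"rz":0.5}]'
python3 -m inch '[{"dx":0,"dy":0,"dz":0,"rx":0,"ry":0,"rz":0.055},{"dx":0,"dy":0,"dz":0,"rx":0,"ry":0,"rz":0.055}]'
python3 to.py 0.687 0.058 0.165 92.5
```

```text
time: 16.1
tool_pos: [0.6875, 0.0622, 0.2775]
tool_rot: [-0.001, 0.35, 0.937, 0.001]
contact_force: [-0.5, -0.1, -0.1]
gripper_width: 0.147
grasp_force: 0.0
time: 16.6
tool_pos: [0.687, 0.0617, 0.2781]
tool_rot: [-0.001, 0.669, 0.743, 0.0]
contact_force: [-0.1, 0.3, 0.7]
gripper_width: 0.0
grasp_force: 0.0
time: 16.8
tool_pos: [0.6871, 0.0618, 0.2781]
tool_rot: [-0.001, 0.697, 0.718, 0.0]
contact_force: [-0.1, 0.2, -0.7]
gripper_width: -0.001
grasp_force: 0.0
t 16.8 pos [0.6871 0.0618 0.2781] d [-5.100e-03 -1.000e-04  1.414e-01] r [-0.001  -0.0014 -0.0093]
```

```bash
cat > look.py <<'E'
import sys; from h import *
np.set_printoptions(precision=4,suppress=True)
s=state();ci=optics.camera_info("wrist");im=optics.grab_frame("wrist");save(sys.argv[1],im)
np.savez(sys.argv[1],R=np.array(ci["R"]),t=np.array(ci["t"]))
print(s["tool_pos"],"crown px",proj(ci,(.679,.063,.144)),"drum px",proj(ci,(.679,.045,.141)))
for n in("timer","temperature"):print(n,[(np.round(q["bbox"]),q["confidence"]) for q in nets.boxes_of("wrist",n)[:1]])
E
python3 look.py v0
python3 -m inch '[{"dx":-0.005,"dy":0,"dz":0.06,"rx":0,"ry":0,"rz":0},{"dx":-0.005,"dy":0,"dz":0.12,"rx":0,"ry":0,"rz":0},{"dx":-0.005,"dy":0,"dz":0.15,"rx":0,"ry":0,"rz":0},{"dx":-0.005,"dy":0,"dz":0.155,"rx":0,"ry":0,"rz":0},{"dx":-0.005,"dy":0,"dz":0.155,"rx":0,"ry":0,"rz":0}]'
python3 to.py 0.687 0.058 0.142 92.5
```

```text
[0.6871 0.0618 0.2781] crown px [310.8203 220.3636] drum px [310.3067 243.679 ]
timer [(array([307., 230.,  59.,  51.]), 0.61)]
temperature []
time: 17.45
tool_pos: [0.687, 0.0594, 0.1536]
tool_rot: [-0.002, 0.696, 0.718, -0.0]
contact_force: [-0.2, 0.4, 0.4]
gripper_width: -0.001
grasp_force: 0.0
t 17.45 pos [0.687  0.0594 0.1536] d [-0.0018 -0.      0.0145] r [-0.0018 -0.0016 -0.0079]
```

```bash

python3 -m inch '[{"dx":-0.001,"dy":0,"dz":0.007,"rx":0,"ry":0,"rz":0},{"dx":-0.001,"dy":0,"dz":0.014,"rx":0,"ry":0,"rz":0},{"dx":-0.001,"dy":0,"dz":0.014,"rx":0,"ry":0,"rz":0}]'
```

```text
time: 17.75
tool_pos: [0.6879, 0.0587, 0.1438]
tool_rot: [-0.001, 0.696, 0.718, 0.001]
contact_force: [0.3, -1.0, 1.5]
gripper_width: -0.003
grasp_force: 0.5
```

```bash

python3 -m inch '[{"dx":0,"dy":0,"dz":0.004,"rx":0,"ry":0,"rz":0},{"dx":0,"dy":0,"dz":0.004,"rx":0,"ry":0,"rz":0}]'
python3 -m inch '[{"dx":0,"dy":-0.006,"dz":0,"rx":0,"ry":0,"rz":0},{"dx":0,"dy":-0.012,"dz":0,"rx":0,"ry":0,"rz":0}]'
python3 -m inch '[{"dx":0,"dy":-0.006,"dz":0,"rx":0,"ry":0,"rz":0},{"dx":0,"dy":-0.011,"dz":0,"rx":0,"ry":0,"rz":0}]'
```

```text
time: 17.95
tool_pos: [0.6894, 0.0588, 0.1432]
tool_rot: [0.001, 0.696, 0.718, 0.002]
contact_force: [0.7, -1.1, 5.5]
gripper_width: -0.003
grasp_force: 3.2
time: 18.15
tool_pos: [0.6803, 0.0585, 0.1436]
tool_rot: [0.001, 0.696, 0.718, 0.003]
contact_force: [0.8, -0.2, 6.1]
gripper_width: 0.001
grasp_force: 2.9
time: 18.35
tool_pos: [0.6709, 0.0581, 0.1434]
tool_rot: [0.001, 0.696, 0.718, 0.002]
contact_force: [1.2, -0.0, 4.8]
gripper_width: 0.001
grasp_force: 2.6
```

```bash

python3 -m inch '[{"dx":0.004,"dy":0,"dz":-0.06,"rx":0,"ry":0,"rz":0},{"dx":0.004,"dy":0.023,"dz":-0.12,"rx":0,"ry":0,"rz":0},{"dx":0.004,"dy":0.023,"dz":-0.17,"rx":0,"ry":0,"rz":0},{"dx":0.004,"dy":0.023,"dz":-0.17,"rx":0,"ry":0,"rz":0}]'
python3 look.py v1
cat > cmp.py <<'E'
# displacement of the drum print between two views, along the column axis
import sys; from h import *
a,b=[cv2.cvtColor(cv2.imread(f"pics/{n}.png"),cv2.COLOR_BGR2HSV) for n in sys.argv[1:3]]
out=[]
for n,h in zip(sys.argv[1:3],(a,b)):
    ci=dict(optics.camera_info("wrist"));z=np.load(n+".npz");ci["R"]=z["R"];ci["t"]=z["t"]
    # unroll: sample drum by angle (deg, + to the back) and y
    g=cv2.imread(f"pics/{n}.png",0);A=np.radians(np.arange(-50,50,1.));Y=np.arange(.037,.053,.0005)
    M=np.array([[proj(ci,(.679+.023*np.sin(t)-.044*(y-.063),y,.118+.023*np.cos(t))) for t in A] for y in Y],np.float32)
    out.append(cv2.remap(g,M[...,0].copy(),M[...,1].copy(),cv2.INTER_LINEAR))
save("u_"+sys.argv[1]+sys.argv[2],cv2.cvtColor(cv2.resize(cv2.vconcat(out),None,fx=5,fy=5),cv2.COLOR_GRAY2RGB))
for c in(-30,-15,0,15,30):
    T=np.ascontiguousarray(out[0][3:-3,50+c-14:50+c+14]) if abs(c)<36 else None
    r=cv2.matchTemplate(out[1],T,cv2.TM_CCOEFF_NORMED);i=np.unravel_index(r.argmax(),r.shape);print(c,"shift deg",i[1]-(50+c-14),"score",round(float(r.max()),2))
E
python3 cmp.py v0 v1
```

```text
time: 18.75
tool_pos: [0.691, 0.0617, 0.286]
tool_rot: [0.004, 0.696, 0.718, 0.006]
contact_force: [-0.1, -0.6, 0.8]
gripper_width: -0.003
grasp_force: 0.0
[0.691  0.0617 0.286 ] crown px [302.4634 217.0126] drum px [302.0803 239.8544]
timer [(array([300., 227.,  55.,  54.]), 0.7)]
temperature []
-30 shift deg 0 score 0.76
-15 shift deg 0 score 0.74
0 shift deg -36 score 0.89
15 shift deg -36 score 0.82
30 shift deg -35 score 0.94
```

One stroke gives −36°, exactly one numeral (3→4). I'll repeat it.

```bash
python3 to.py 0.688 0.0585 0.1440 92.5; python3 to.py 0.688 0.0585 0.1440 92.5
```

```text
t 18.9 pos [0.6872 0.0617 0.2756] d [-0.0044  0.0011  0.1645] r [-0.001  -0.0015 -0.0081]
t 18.9 pos [0.6872 0.0617 0.2756] d [-0.0044  0.0011  0.1645] r [-0.001  -0.0015 -0.0081]
```

```bash

python3 -m inch '[{"dx":-0.004,"dy":0,"dz":0.06,"rx":0,"ry":0,"rz":0},{"dx":-0.004,"dy":0,"dz":0.12,"rx":0,"ry":0,"rz":0},{"dx":-0.004,"dy":0,"dz":0.155,"rx":0,"ry":0,"rz":0},{"dx":-0.004,"dy":0,"dz":0.17,"rx":0,"ry":0,"rz":0},{"dx":-0.004,"dy":0,"dz":0.17,"rx":0,"ry":0,"rz":0}]'
python3 -m inch '[{"dx":0,"dy":-0.006,"dz":0,"rx":0,"ry":0,"rz":0},{"dx":0,"dy":-0.012,"dz":0,"rx":0,"ry":0,"rz":0},{"dx":0,"dy":-0.018,"dz":0,"rx":0,"ry":0,"rz":0},{"dx":0,"dy":-0.023,"dz":0,"rx":0,"ry":0,"rz":0}]'
python3 -m inch '[{"dx":0.004,"dy":0,"dz":-0.06,"rx":0,"ry":0,"rz":0},{"dx":0.004,"dy":0.023,"dz":-0.12,"rx":0,"ry":0,"rz":0},{"dx":0.004,"dy":0.023,"dz":-0.17,"rx":0,"ry":0,"rz":0},{"dx":0.004,"dy":0.023,"dz":-0.17,"rx":0,"ry":0,"rz":0},{"dx":0.004,"dy":0.023,"dz":-0.17,"rx":0,"ry":0,"rz":0}]'
python3 look.py v2; python3 cmp.py v1 v2
```

```text
time: 19.4
tool_pos: [0.6898, 0.059, 0.1414]
tool_rot: [0.001, 0.696, 0.718, 0.003]
contact_force: [3.9, 0.1, 8.6]
gripper_width: -0.002
grasp_force: 5.4
time: 19.8
tool_pos: [0.6705, 0.0583, 0.1427]
tool_rot: [0.0, 0.696, 0.718, 0.002]
contact_force: [0.4, 0.5, 7.9]
gripper_width: 0.001
grasp_force: 3.7
time: 20.3
tool_pos: [0.6872, 0.0617, 0.2754]
tool_rot: [-0.001, 0.696, 0.718, 0.0]
contact_force: [-0.9, -0.0, -0.4]
gripper_width: -0.001
grasp_force: 0.0
[0.6872 0.0617 0.2754] crown px [310.5282 221.2254] drum px [309.9768 244.7327]
timer [(array([308., 232.,  55.,  55.]), 0.88)]
temperature [(array([198., 249., 111., 254.]), 0.39)]
-30 shift deg 24 score 0.74
-15 shift deg -13 score 0.66
0 shift deg -36 score 0.86
15 shift deg -36 score 0.86
30 shift deg -35 score 0.9
```

Now at 5; one more stroke.

```bash

python3 -m inch '[{"dx":-0.004,"dy":0,"dz":0.06,"rx":0,"ry":0,"rz":0},{"dx":-0.004,"dy":0,"dz":0.12,"rx":0,"ry":0,"rz":0},{"dx":-0.004,"dy":0,"dz":0.155,"rx":0,"ry":0,"rz":0},{"dx":-0.004,"dy":0,"dz":0.17,"rx":0,"ry":0,"rz":0},{"dx":-0.004,"dy":0,"dz":0.17,"rx":0,"ry":0,"rz":0}]'
python3 -m inch '[{"dx":0,"dy":-0.006,"dz":0,"rx":0,"ry":0,"rz":0},{"dx":0,"dy":-0.012,"dz":0,"rx":0,"ry":0,"rz":0},{"dx":0,"dy":-0.018,"dz":0,"rx":0,"ry":0,"rz":0},{"dx":0,"dy":-0.023,"dz":0,"rx":0,"ry":0,"rz":0}]'
python3 -m inch '[{"dx":0.004,"dy":0,"dz":-0.06,"rx":0,"ry":0,"rz":0},{"dx":0.004,"dy":0.023,"dz":-0.12,"rx":0,"ry":0,"rz":0},{"dx":0.004,"dy":0.023,"dz":-0.17,"rx":0,"ry":0,"rz":0},{"dx":0.004,"dy":0.023,"dz":-0.17,"rx":0,"ry":0,"rz":0},{"dx":0.004,"dy":0.023,"dz":-0.17,"rx":0,"ry":0,"rz":0}]'
python3 look.py v3; python3 cmp.py v2 v3
python3 -c "
import cv2;im=cv2.imread('pics/v3.png')[150:390,170:450];cv2.imwrite('pics/v3c.png',cv2.rotate(cv2.resize(im,None,fx=2.1,fy=2.1,interpolation=cv2.INTER_CUBIC),cv2.ROTATE_180))"
```

```text
time: 20.95
tool_pos: [0.6899, 0.059, 0.1414]
tool_rot: [0.001, 0.696, 0.718, 0.003]
contact_force: [4.7, 0.4, 8.8]
gripper_width: -0.0
grasp_force: 4.9
time: 21.35
tool_pos: [0.6706, 0.0582, 0.1427]
tool_rot: [0.001, 0.696, 0.718, 0.002]
contact_force: [-0.2, -0.4, 8.6]
gripper_width: 0.003
grasp_force: 3.7
time: 21.85
tool_pos: [0.6873, 0.0617, 0.2754]
tool_rot: [-0.001, 0.696, 0.718, 0.0]
contact_force: [0.2, 0.0, -0.6]
gripper_width: -0.006
grasp_force: 0.0
[0.6873 0.0617 0.2754] crown px [310.4333 221.1915] drum px [309.8852 244.6981]
timer [(array([306., 230.,  57.,  54.]), 0.98)]
temperature []
-30 shift deg 26 score 0.73
-15 shift deg 0 score 0.78
0 shift deg 0 score 0.89
15 shift deg -36 score 0.87
30 shift deg -35 score 0.89
```

View pics/v3c.png

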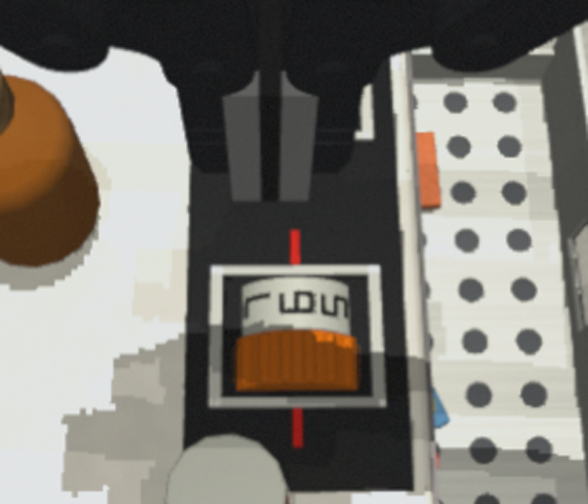

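The crop shows 6 up between the red marks, with 5 in front and 7 behind. I'll do a quick numeric check of the tray, then hand in.

```bash

python3 -m inch '[{"dx":0,"dy":0,"dz":-0.05,"rx":0,"ry":0,"rz":0},{"dx":0,"dy":0,"dz":-0.05,"rx":0,"ry":0,"rz":0},{"dx":0,"dy":0,"dz":-0.05,"rx":0,"ry":0,"rz":0}]'
python3 - <<'E'
from h import *
a=optics.grab_frame("side");print([np.round(q["bbox"]) for q in nets.boxes_of("side","tray")[:1]])
g=cv2.cvtColor(a,cv2.COLOR_RGB2GRAY).astype(int);o=cv2.cvtColor(cv2.resize(cv2.imread("pics/s4.png"),(200,160),interpolation=cv2.INTER_AREA),cv2.COLOR_BGR2GRAY)
T=o[40:75,60:95];r=cv2.matchTemplate(g[170:330,230:430].astype(np.uint8),T,cv2.TM_CCOEFF_NORMED);print(cv2.minMaxLoc(r)[1::2],"expect (60,40)")
T=o[30:65,0:35];r=cv2.matchTemplate(g[170:330,230:430].astype(np.uint8),T,cv2.TM_CCOEFF_NORMED);print("temp wheel",cv2.minMaxLoc(r)[1::2],"expect (0,30)")
E
```

```text
time: 22.3
tool_pos: [0.6874, 0.0616, 0.3152]
tool_rot: [-0.001, 0.696, 0.718, 0.0]
contact_force: [0.1, 0.1, -0.7]
gripper_width: 0.001
grasp_force: 0.0
[array([293., 274.,  50.,  90.])]
(0.9960470795631409, (60, 40)) expect (60,40)
temp wheel (0.9941092729568481, (0, 30)) expect (0,30)
```

```bash
python3 -c "
from plant import ticket; print(ticket.job_done())"
```

```text
the job is handed in; nothing more can be done
None
```

The job is handed in: the tray is drawn out to its stop with the hook, the hook is flat on the cork mat again, the timer reads 6, the temperature wheel is unchanged, and the arm touched none of the pots, jars or bottles.

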